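# Feel out the heavy side of a tube rotator's drum and hold it down

## Task

The closed drum of the tube rotator has been loaded unevenly inside and nothing on the outside shows where. Take the crank, turn the drum right round at least once to feel which side is heavy, then bring that heavy side to the lowest point of the slope and finish while still gripping the crank and holding the drum still there. Leave the beaker, the amber bottle and the vial beside it alone.

Things in the scene. Friction and masses are not known exactly. Their poses are not given: they have to be found in the camera images.
- rotator: Tube rotator fixed to the worktop: white base 190 x 150 mm, sloping white drive housing, a closed grey drum (160 mm diameter, 34 mm thick, aluminium cover), about 0.24 m high in all. Origin under the middle of the base, at worktop height; z up; -x is its front, to which the drum's face slopes down. In this frame straight down the slope is (-0.819, 0, -0.574).
- hub (a point): Centre of the drum's cover, on its axis, 153 mm above the worktop; does not turn; axes as the rotator's. The drum's axis rises out of the face here, 35 degrees from vertical, leaning to the front: (-0.574, 0, 0.819) in the rotator's frame. A steel nut, 22 mm in diameter, stands 10 mm proud of the cover.
- drum (a joint): Turn of the drum in rad, positive counter-clockwise seen looking at its face; at 0 the crank is at the lowest point of the slope. Over two turns free each way. Steady drag 0.19 N m, so it stays where it is left. A hidden load in it, 0.43-0.57 kg at 50 mm from the axis, in a new direction each time, unrelated to the crank: it goes heavily as the load climbs, easily as it descends.
- crank: The crank's black round handle, 20 mm in diameter, 55 mm long, parallel to the drum's axis and 60 mm from it. Origin at its lower end, 9 mm off the cover, z along it outward. It revolves freely on its pin, so a gripper can carry it round without turning. A steel counterpoise, 27 mm in diameter and 20 mm high, stands across the drum from it; apart from the hidden load, drum and crank are balanced.
- crank_grip (a point): The point to grip: on the handle's centre line, 41 mm above the cover, 23 mm below its free end. Turning takes between about 0.5 and 6 N here. Its orientation spins with the handle and means nothing.
- beaker: Clear beaker, 52 mm in diameter, 70 mm high, loose, to the left of the rotator; a bystander. Origin under its middle.
- amber: Small amber bottle with a cap, 53 mm in diameter, 95 mm high, loose, to the right; a bystander. Origin under its middle.
- vial: Capped vial, 25 mm in diameter, 50 mm high, loose, to the left and nearer to the robot; a bystander. Origin under its middle.

How it is judged:
By the outcome, as a careful person would: the job done as asked, in the order asked, and still so for the second after the job is handed in, while the arm keeps its last pose, push and grip.
It also fails if it takes over 72 s, if anything falls off the work surface, if the arm or the gripper's body presses on something with over 40 N, if the wrist force passes 120 N, or if a joint passes its speed limit or range.

## Robot

A 7-joint arm with a two-finger parallel gripper is mounted at the origin on a cart in front of the work surface, level with it; the furniture and walls round the work are solid. World frame = base frame: x ahead of the robot, y to its left, z up, the work surface at z = 0. Lengths are in mm, angles in rad, forces in N, time in s.
With the tool pointing down it reaches from about 425 to 950 mm from the base axis. Payload 4.7 kg.
Tool frame: the origin (TCP) lies at the centre of the arm's flange, where the gripper is bolted on; the fingertips stand 182 mm ahead of it and the grasp point (between the pads) lies 164 mm ahead of it (robot.grip_depth is the z of the grasp point in the tool frame, in mm); z points along the fingers, y is the line along which they close (so a half turn about z gives the same grasp; the last joint's range is limited). The gripper opens to 87 mm and grips with 3 to 60 N. Pads are 19 mm wide; open, the fingers measure 117 mm over their backs; the gripper's body (75 mm by 190 mm) begins 51 mm behind the grasp point.
Start: joints at [-1.291, 0.469, -0.049, 1.532, 0.024, 1.141, -0.082], TCP at [205.105, 643.088, 404.773] pointing down, gripper open.
Joint ranges: [-2.59, 2.59], [-0.33, 1.99], [-1.39, 1.29], [0.1, 2.45], [-1.04, 4.18], [0.21, 1.99], [-2.66, 2.66]. Speed limits (rad/s): [2.57, 2.57, 3.14, 3.14, 3.14, 3.14, 3.14].

## Interface

Orientations are given as a rotation vector (axis times angle).
In Python, from rig import robot, camera, calibration, order, trace gives the robot as it stands.
- The arm moves only by the tool drive_tool, never from a script. Its argument "motion" is a list of rows, each an object of numbers: "dx", "dy", "dz": the shift along the tool's x, y, z in m; "twist": the turn about the tool's z in degrees. In form: [{"dx": .., "dy": .., "dz": .., "twist": ..}, ...]. A call has 1 to 12 rows; each row is the pose to reach, as a shift and turn from the pose commanded when the call began, along the tool's axes at that moment; what a row does not reach only later rows make up. A row lasts 1/12 s, in which the tool goes at most 41.7 mm and 7.16 degrees, less where a joint would pass 70% of its speed; a pose out of reach is approached as far as the arm can. A call with a gripper value outside its range is refused whole. "jaw" is the opening, from 0 (shut) to 1 (fully open), set as the call begins (left out, the last holds). The fingers move at their own pace and stop on an object; "newtons" is the grip in N (left out, the last holds). Time passes only in rows, so rows that repeat a pose let the fingers close. It gives the time, the measured TCP pose, the force, the opening and the grip force at its end, in the units of the state.
- robot.read_state(): the state, without advancing time (a new reading comes with each control period).
- camera(name): name is "scene" or "top" or "wrist"; returns (picture, depth): 400x640x3 uint8, red, green, blue; 400x640 float32, mm along the optical axis (not along the pixel's ray), 0 where there is no reading.
- calibration(name): a dict with "vfov" (degrees; the focal length in pixels is half the picture's height over the tangent of half this angle, whatever the lens; pixels are square), "cx", "cy" (the principal point, pixels), "distortion" ([k1, k2, p1, p2, k3] as OpenCV has them; the pictures are not rectified), "R" (3x3) and "t" (3): a world point X has camera coordinates R X + t. Camera axes: x right, y down, z forward; pixel columns grow to the right and rows downward; lengths in mm; the calibration is good to about 2 mm. A picture is of the moment at which its call begins: read the wrist's pose just before it. calibration takes no time and is no camera call; for the wrist camera it gives the pose at the moment of the call.
- order.sign_off(): hands the job in; it is judged then, once.
Trained networks look in the newest picture that a camera, given by its name, has taken for a name from the list of things; names that differ only in an ending like _2 or _b are one class to them, and where a whole thing is asked for, a point or a joint stands for the part that bears it (a point fixed in the world has none). Each returns a list of dicts, best first, with "confidence" (0 to 1); they miss things now and then, are a little off and sometimes report something else, mostly with a low value. They report only what shows in the picture. A call takes as long as a camera call.
- trace(camera, name): "mask" (400x640 bool, what is visible of it) and "box" ([left, top, right, bottom] in pixels, round what is visible of it).
The state is a dict: "t": time; "joints": joint angles; "joint_vel": joint speeds; "joint_efforts": joint torques, N m; "ee_pos": TCP position; "orientation": TCP orientation; "contact_force": force on the tool from outside, world axes, zero at the start; "torque": the same for the moment, N m; "opening": finger opening in mm; "finger_force": force on a finger pad.
Only numpy, scipy, OpenCV 4.12 (cv2) and the standard library are available. Lean on these libraries where they do the work, as an engineer would, in place of code of your own. Each camera call takes 0.05 s, during which the arm holds its last target. There are 200 camera calls.

## Working session

There is one attempt and no reset: what is moved stays moved. The work goes in short steps, Python scripts to look and compute and a tool call to move; the robot and the scene stay as the last step left them, time stands still between calls to the robot, and variables do not carry over. Pictures are saved under pics/ and viewed, at most 10 in all, crops included, and the job is handed in when it is done.

Besides the shell and the picture viewer there is one more tool, called as name(argument=value, ...) on one line, values as JSON. drive_tool: Moves the arm, as the interface text tells. Its arguments: {"type":"object","properties":{"motion":{"type":"array"},"jaw":{"type":"number"},"newtons":{"type":"number"}},"required":["motion"]}

```bash
ls; mkdir -p pics; cat > h.py <<'E'
import numpy as np, cv2
from rig import robot, camera, calibration, order, trace
from scipy.spatial.transform import Rotation as Rot
def K(c):
    f=200/np.tan(np.radians(c['vfov'])/2); return np.array([[f,0,c['cx']],[0,f,c['cy']],[0,0,1.]])
def pts(c,depth,mask):
    v,u=np.nonzero(mask&(depth>0)); d=depth[v,u]
    n=cv2.undistortPoints(np.stack([u,v],1).astype(float)[:,None],K(c),np.array(c['distortion'],float))[:,0]
    P=np.c_[n*d[:,None],d]; return (P-np.array(c['t']))@np.array(c['R'])
def proj(c,X):
    return cv2.projectPoints(np.array(X,float).reshape(-1,3),cv2.Rodrigues(np.array(c['R'],float))[0],np.array(c['t'],float),K(c),np.array(c['distortion'],float))[0][:,0]
E
python3 - <<'E'
from h import *
print(robot.read_state())
ims=[]
for n in ['scene','top']:
    im,d=camera(n); c=calibration(n); ims.append(im)
    for o in ['rotator','drum','crank','beaker','amber','vial']:
        for r in trace(n,o)[:2]:
            P=pts(c,d,r['mask']); print(n,o,round(r['confidence'],2),r['box'],len(P),np.median(P,0).round(),P.min(0).round(),P.max(0).round())
            np.save(f'{n}_{o}.npy',P) if r['confidence']>.5 else 0
for n,im in zip(['scene','top'],ims): cv2.imwrite(f'pics/{n}.png',im[...,::-1])
E
```

```text
pics
{'t': 0.0, 'joints': array([-1.29087537,  0.46946245, -0.04862057,  1.53367926,  0.02409766,
        1.14097151, -0.08229414]), 'joint_vel': array([ 2.27243101e-05, -1.52558887e-03, -9.66032304e-04, -1.67551207e-04,
        3.91014740e-06, -7.83699944e-04,  1.03447459e-04]), 'joint_efforts': array([-2.85773282e-06, -5.07970262e+01, -8.05836031e-02, -2.36157650e+01,
       -6.12592860e-02,  3.79581994e-02,  1.96558153e-04]), 'ee_pos': array([205.04942012, 642.85508522, 403.69120241]), 'orientation': array([-4.83040316e-01, -3.10398846e+00,  3.01533366e-03]), 'contact_force': array([-0.47246165, -0.41720291, -0.09984145]), 'torque': array([ 0.02368927,  0.0226775 , -0.00507611]), 'finger_force': 0.0, 'opening': 86.79355863397198}
scene rotator 0.73 [328.3, 161.2, 392.6, 240.8] 3506 [ 613. -131.  124.] [ 524. -199.   -2.] [1000.   83.  208.]
scene drum 0.74 [334.1, 161.7, 389.0, 212.3] 2205 [ 613. -126.  149.] [ 524. -196.   -3.] [948.  44. 207.]
scene amber 0.98 [438.4, 241.9, 459.7, 280.3] 635 [ 577. -422.   53.] [ 563. -443.   -3.] [ 706. -370.  100.]
scene vial 0.58 [215.5, 193.7, 221.3, 210.5] 108 [407. 290.  29.] [399. 282.  -2.] [421. 329.  51.]
top rotator 0.78 [319.9, 141.7, 370.8, 199.5] 2484 [ 628. -102.  150.] [ 529. -193.    0.] [763. -17. 211.]
top drum 0.72 [323.6, 141.9, 371.9, 200.7] 2014 [ 626. -109.  159.] [ 528. -212.   -5.] [749. -32. 211.]
top crank 0.54 [341.8, 187.4, 352.6, 198.0] 81 [ 547. -110.  162.] [ 528. -135.    2.] [573. -99. 177.]
top beaker 0.67 [207.9, 184.4, 228.6, 198.7] 248 [586. 335.  30.] [557. 303.  -6.] [607. 354.  75.]
top amber 0.82 [419.1, 177.7, 442.8, 194.7] 250 [ 588. -403.   66.] [ 568. -436.   -0.] [ 618. -386.   99.]
```

```bash
python3 - <<'E'
import cv2,numpy as np
a=cv2.imread('pics/scene.png')[140:300,180:480]; b=cv2.imread('pics/top.png')[120:220,190:460]
a=cv2.resize(a,(562,300),interpolation=cv2.INTER_CUBIC); b=cv2.resize(b,(780,289),interpolation=cv2.INTER_CUBIC)
o=np.zeros((589,780,3),np.uint8); o[:300,:562]=a;o[300:]=b
cv2.imwrite('pics/c1.png',o)
E
```

```text
(no output)
```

View pics/c1.png

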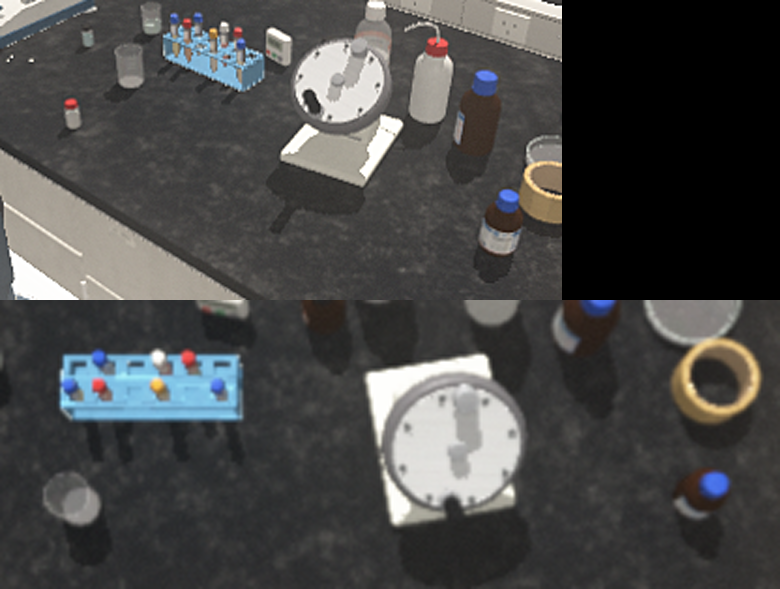

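The crop shows the crank near the lowest point (black handle at (455,505)) and the counterpoise opposite. The rotator is yawed slightly. Next I fit its pose.

```bash
cat >> h.py <<'E'
from scipy.optimize import least_squares
S35,C35=np.sin(np.radians(35)),np.cos(np.radians(35))
def frame(yaw):
    a=Rot.from_euler('z',yaw).apply([-S35,0,C35]); l=Rot.from_euler('z',yaw).apply([0,1,0]); d=Rot.from_euler('z',yaw).apply([-C35,0,-S35])
    return d,l,a   # downslope, left, axis
def grip(hub,yaw,th,h=41):  # ccw seen from face: d -> cross(a,d)
    d,l,a=frame(yaw); e=np.cross(a,d); return hub+60*(np.cos(th)*d+np.sin(th)*e)+h*a
E
python3 - <<'E'
from h import *
rng=np.random.default_rng(0)
for n in ['scene','top']:
    P=np.load(f'{n}_drum.npy'); P=P[P[:,2]>60]
    best=None
    for _ in range(500):
        q=P[rng.choice(len(P),3,False)]; v=np.cross(q[1]-q[0],q[2]-q[0]); v/=np.linalg.norm(v)+1e-9
        if v[2]<0:v=-v
        if abs(v[2]-.819)>.1: continue
        i=abs((P-q[0])@v)<2.5
        if best is None or i.sum()>best.sum(): best=i
    Q=P[best]; m=Q.mean(0); v=np.linalg.svd(Q-m,full_matrices=False)[2][2]; v*=np.sign(v[2])
    yaw=np.arctan2(-v[1],-v[0]); d,l,a=frame(yaw)
    xy=(Q-m)@np.c_[d,l]; (cx,cy),r=cv2.minEnclosingCircle(xy.astype(np.float32))
    bx=[(np.percentile(xy[:,k],.5)+np.percentile(xy[:,k],99.5))/2 for k in (0,1)]
    hub=m+bx[0]*d+bx[1]*l
    print(n,len(Q),v.round(3),'yaw',np.degrees(yaw).round(1),'hub',hub.round(1),'encl',(m+cx*d+cy*l).round(1),r)
s=robot.read_state(); R=Rot.from_rotvec(s['orientation']).as_matrix(); print(R.round(3))
# base edge yaw from low points in top
P=np.load('top_rotator.npy'); B=P[(P[:,2]>8)&(P[:,2]<40)]; print(len(B)); print(cv2.minAreaRect(B[:,:2].astype(np.float32)))
E
```

```text
scene 1188 [-0.573 -0.095  0.814] yaw 9.4 hub [ 612.5 -116.7  149. ] encl [ 615.  -117.1  150.6] 76.87629699707031
top 1088 [-0.562 -0.094  0.822] yaw 9.5 hub [ 622.5 -109.   155.7] encl [ 621.7 -111.4  154.9] 78.22772979736328
[[-0.953  0.304  0.   ]
 [ 0.304  0.953  0.   ]
 [ 0.     0.    -1.   ]]
479
((662.3341674804688, -104.494873046875), (190.060791015625, 149.60716247558594), 10.372640609741211)
```

drive_tool(motion=[{"dx": -0.385, "dy": -0.237, "dz": -0.05}, {"dx": -0.385, "dy": -0.237, "dz": -0.05}, {"dx": -0.385, "dy": -0.237, "dz": -0.05}, {"dx": -0.385, "dy": -0.237, "dz": -0.05}, {"dx": -0.385, "dy": -0.237, "dz": -0.05}, {"dx": -0.385, "dy": -0.237, "dz": -0.05}, {"dx": -0.385, "dy": -0.237, "dz": -0.05}, {"dx": -0.385, "dy": -0.237, "dz": -0.05}, {"dx": -0.385, "dy": -0.237, "dz": -0.05}, {"dx": -0.385, "dy": -0.237, "dz": -0.05}, {"dx": -0.385, "dy": -0.237, "dz": -0.05}, {"dx": -0.385, "dy": -0.237, "dz": -0.05}], jaw=1)

```text
$.motion[0]: bad value
```

drive_tool(motion=[{"dx": -0.174, "dy": -0.389, "dz": -0.02, "twist": -27.4}, {"dx": -0.174, "dy": -0.389, "dz": -0.02, "twist": -27.4}, {"dx": -0.174, "dy": -0.389, "dz": -0.02, "twist": -27.4}, {"dx": -0.174, "dy": -0.389, "dz": -0.02, "twist": -27.4}, {"dx": -0.174, "dy": -0.389, "dz": -0.02, "twist": -27.4}, {"dx": -0.174, "dy": -0.389, "dz": -0.02, "twist": -27.4}, {"dx": -0.174, "dy": -0.389, "dz": -0.02, "twist": -27.4}, {"dx": -0.174, "dy": -0.389, "dz": -0.02, "twist": -27.4}, {"dx": -0.174, "dy": -0.389, "dz": -0.02, "twist": -27.4}, {"dx": -0.174, "dy": -0.389, "dz": -0.02, "twist": -27.4}, {"dx": -0.174, "dy": -0.389, "dz": -0.02, "twist": -27.4}, {"dx": -0.174, "dy": -0.389, "dz": -0.02, "twist": -27.4}])

```text
t: 1.7
ee_pos: [252.8, 216.8, 425.1]
orientation: [-0.258, 3.13, 0.002]
contact_force: [-0.5, 0.0, -0.1]
opening: 86.9
finger_force: 0.0
```

drive_tool(motion=[{"dx": -0.233, "dy": -0.107, "dz": -0.035, "twist": 0}, {"dx": -0.233, "dy": -0.107, "dz": -0.035, "twist": 0}, {"dx": -0.233, "dy": -0.107, "dz": -0.035, "twist": 0}, {"dx": -0.233, "dy": -0.107, "dz": -0.035, "twist": 0}, {"dx": -0.233, "dy": -0.107, "dz": -0.035, "twist": 0}, {"dx": -0.235, "dy": -0.384, "dz": -0.055, "twist": 0}, {"dx": -0.235, "dy": -0.384, "dz": -0.055, "twist": 0}, {"dx": -0.235, "dy": -0.384, "dz": -0.055, "twist": 0}, {"dx": -0.235, "dy": -0.384, "dz": -0.055, "twist": 0}, {"dx": -0.235, "dy": -0.384, "dz": -0.055, "twist": 0}, {"dx": -0.235, "dy": -0.384, "dz": -0.055, "twist": 0}, {"dx": -0.235, "dy": -0.384, "dz": -0.055, "twist": 0}])

```text
t: 2.7
ee_pos: [547.0, -109.1, 478.9]
orientation: [-0.27, 3.129, 0.0]
contact_force: [1.6, 0.2, -0.3]
opening: 87.2
finger_force: 0.0
```

```bash
python3 - <<'E'
from h import *
s=robot.read_state(); print(s['ee_pos'].round(1),s['joints'].round(2),s['contact_force'].round(2))
c=calibration('wrist'); im,d=camera('wrist'); cv2.imwrite('pics/w1.png',im[...,::-1]); np.save('w1d.npy',d)
for o in ['crank','drum']:
    for r in trace('wrist',o)[:2]:
        P=pts(c,d,r['mask']); print(o,round(r['confidence'],2),r['box'],np.median(P,0).round(1))
        np.save(f'w_{o}.npy',P)
E
```

```text
[ 547.  -109.1  478.9] [-0.29  0.23  0.5   1.74 -0.12  1.2   1.99] [ 1.59  0.16 -0.28]
crank 0.84 [302.5, 167.6, 327.4, 205.9] [ 539.1 -111.9  169. ]
drum 0.7 [227.5, 171.4, 378.7, 339.4] [ 608.3 -112.3  151.2]
```

View pics/w1.png

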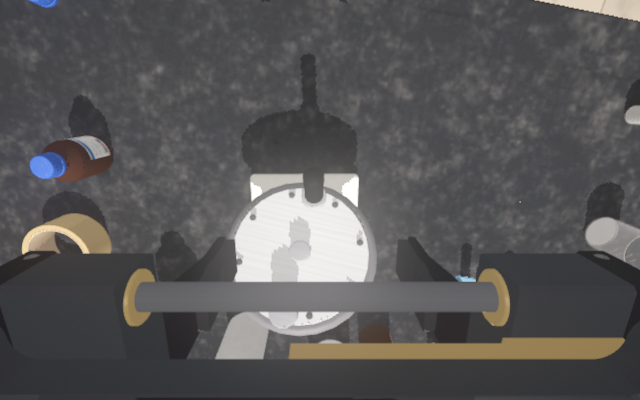

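The wrist view shows the drum centre near (302,255), the nut at (300,250) and the black handle at (313,187), just off the lowest point.

```bash
python3 - <<'E'
from h import *
for k in range(2):
    s=robot.read_state(); c=calibration('wrist'); im,d=camera('wrist')
    print(s['ee_pos'].round(1))
    r=trace('wrist','drum')[0]; P=pts(c,d,r['mask']); rc=trace('wrist','crank')[0]; H=pts(c,d,rc['mask'])
    yaw=np.radians(9.8); D,l,a=frame(yaw)
    h=P@a; hist,e=np.histogram(h,np.arange(h.min(),h.max(),2)); h0=np.median(h[abs(h-e[hist.argmax()]-1)<3])
    Q=P[abs(h-h0)<4]; m=Q.mean(0)
    v=np.linalg.svd(Q-m,full_matrices=False)[2][2]; v*=np.sign(v[2])
    xy=(Q-m)@np.c_[D,l]
    # edge extents: per-angle max radius circle fit
    an=np.arctan2(xy[:,1],xy[:,0]); rr=np.hypot(*xy.T); E=[]
    for t in np.arange(-np.pi,np.pi,.12):
        i=abs(an-t)<.06
        if i.sum()>5: E.append(xy[i][rr[i].argmax()])
    E=np.array(E); f=least_squares(lambda p:np.hypot(E[:,0]-p[0],E[:,1]-p[1])-p[2],[0,0,78],loss='soft_l1'); p=f.x
    hub=m+p[0]*D+p[1]*l
    print('normal',v.round(3),'yaw',np.degrees(np.arctan2(-v[1],-v[0])).round(2),'hub',hub.round(1),'r',p[2].round(1),np.abs(f.fun).mean())
    hh=(H-hub)@a; G=H[(hh>12)&(hh<72)]; w=(G-hub)@np.c_[D,l,a]; print('crank',len(G),np.median(w,0).round(1),np.percentile(w,[3,97],axis=0).round(1))
E
```

```text
[ 546.8 -111.1  478.7]Traceback (most recent call last):
  File "<stdin>", line 5, in <module>
IndexError: list index out of range
```

```bash
cat > m.py <<'E'
from h import *
yaw=np.radians(9.8); D,l,a=frame(yaw); hub0=np.array([620,-111,153.])
s=robot.read_state(); c=calibration('wrist'); im,d=camera('wrist'); print(s['ee_pos'].round(1))
P=pts(c,d,d>0); w=(P-hub0)@np.c_[D,l,a]
Q=P[(abs(w[:,2])<9)&(np.hypot(w[:,0],w[:,1])<95)]
for _ in range(3):
    m=Q.mean(0); v=np.linalg.svd(Q-m,full_matrices=False)[2][2]; v*=np.sign(v[2]); Q=Q[abs((Q-m)@v)<3]
xy=(Q-m)@np.c_[D,l]; an=np.arctan2(xy[:,1],xy[:,0]); rr=np.hypot(*xy.T); E=[]
for t in np.arange(-np.pi,np.pi,.12):
    i=abs(an-t)<.06
    if i.sum()>5: E.append(xy[i][rr[i].argmax()])
E=np.array(E); f=least_squares(lambda p:np.hypot(E[:,0]-p[0],E[:,1]-p[1])-p[2],[0,0,78],loss='soft_l1'); p=f.x
hub=m+p[0]*D+p[1]*l
print('normal',v.round(3),'yaw',np.degrees(np.arctan2(-v[1],-v[0])).round(2),'hub',hub.round(1),'r',p[2].round(1),np.abs(f.fun).mean().round(2))
w=(P-hub)@np.c_[D,l,a]; g=(w[:,2]>15)&(w[:,2]<70)&(np.hypot(w[:,0],w[:,1])<85)&(w[:,0]>30)
w=w[g]; print('crank',len(w),np.median(w,0).round(1),np.percentile(w,[3,97],axis=0).round(1))
x=np.median(w,0); print('th deg',np.degrees(np.arctan2(-x[1],x[0])))
E
python3 m.py; python3 m.py
python3 -c "
from h import *
print(grip(np.zeros(3),0,.5)-41*frame(0)[2])"
```

```text
[ 546.2 -106.5  478.1]
normal [-0.558 -0.094  0.824] yaw 9.61 hub [ 617.6 -112.1  154.3] r 74.4 4.32
crank 625 [54.1 13.  60.4] [[50.   4.5 18.5]
 [66.3 21.6 63.9]]
th deg -13.506191865998307
[ 546.  -106.4  478.2]
normal [-0.559 -0.095  0.824] yaw 9.63 hub [ 617.7 -112.3  154.3] r 74.5 4.34
crank 624 [54.2 13.  60.2] [[50.   4.6 18.1]
 [66.1 21.9 64. ]]
th deg -13.464449977823747
[-43.13241298 -28.76553232 -30.20164071]
```

drive_tool(motion=[{"dx": 0, "dy": -0.002, "dz": 0.03, "twist": 0}, {"dx": 0, "dy": -0.003, "dz": 0.06, "twist": 0}, {"dx": 0, "dy": -0.0035, "dz": 0.09, "twist": 0}, {"dx": 0, "dy": -0.0035, "dz": 0.115, "twist": 0}, {"dx": 0, "dy": -0.0035, "dz": 0.135, "twist": 0}, {"dx": 0, "dy": -0.0035, "dz": 0.15, "twist": 0}, {"dx": 0, "dy": -0.0035, "dz": 0.16, "twist": 0}, {"dx": 0, "dy": -0.0035, "dz": 0.16, "twist": 0}, {"dx": 0, "dy": -0.0035, "dz": 0.16, "twist": 0}])

```text
t: 3.85
ee_pos: [546.3, -111.4, 318.9]
orientation: [0.268, -3.13, -0.0]
contact_force: [0.1, -0.1, 0.2]
opening: 87.3
finger_force: 0.0
```

```bash
python3 - <<'E'
from h import *
s=robot.read_state(); c=calibration('wrist'); im,d=camera('wrist'); cv2.imwrite('pics/w2.png',im[...,::-1])
R=Rot.from_rotvec(s['orientation']).as_matrix(); gp=s['ee_pos']+164*R[:,2]
print(s['ee_pos'].round(1),gp.round(1),s['contact_force'].round(2),proj(c,gp))
E
```

```text
[ 546.3 -111.4  318.9] [ 546.3 -111.4  154.9] [ 0.09 -0.08  0.18] [[316.13107783 270.9768123 ]]
```

View pics/w2.png

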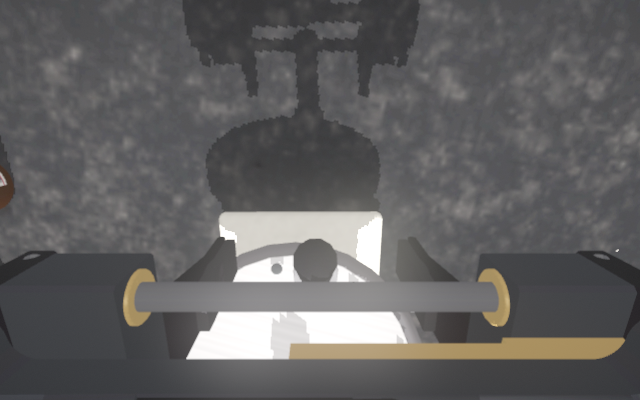

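The handle is centred between the fingers at (316,260), in line with the grasp point at (316,271). I close the gripper now.

drive_tool(motion=[{"dx": 0, "dy": 0, "dz": 0, "twist": 0}, {"dx": 0, "dy": 0, "dz": 0, "twist": 0}, {"dx": 0, "dy": 0, "dz": 0, "twist": 0}, {"dx": 0, "dy": 0, "dz": 0, "twist": 0}, {"dx": 0, "dy": 0, "dz": 0, "twist": 0}, {"dx": 0, "dy": 0, "dz": 0, "twist": 0}, {"dx": 0, "dy": 0, "dz": 0, "twist": 0}, {"dx": 0, "dy": 0, "dz": 0, "twist": 0}, {"dx": 0, "dy": 0, "dz": 0, "twist": 0}], jaw=0, newtons=25)

```text
t: 4.65
ee_pos: [546.1, -112.2, 318.7]
orientation: [0.266, -3.13, -0.0]
contact_force: [-0.6, 0.6, 0.0]
opening: 34.5
finger_force: 0.0
```

```bash
cat > plan.py <<'E'
import sys,json; from h import *
# usage: th0 th1 rows (deg): rows relative to the pose at th0
hub=np.array([619,-111.7,153.7]); yaw=np.radians(9.75)
R=Rot.from_rotvec([0.268,-3.13,0]).as_matrix()
def rows(t0,t1,n):
    return [dict(zip(('dx','dy','dz','twist'),[*(np.round(R.T@(grip(hub,yaw,np.radians(t))-grip(hub,yaw,np.radians(t0)))/1000,4)+0.).tolist(),0])) for t in np.linspace(t0,t1,n+1)[1:]]
if __name__=='__main__':
    t0,t1,n=float(sys.argv[1]),float(sys.argv[2]),int(sys.argv[3]); st=float(sys.argv[4]) if len(sys.argv)>4 else t1-t0
    t=t0
    while abs(t-t1)>.1: print(t,'->',t+st,json.dumps(rows(t,t+st,n)).replace('"','')); t+=st
E
cat > st.py <<'E'
from plan import *
s=robot.read_state(); D,l,a=frame(yaw); g=s['ee_pos']+164*Rot.from_rotvec(s['orientation']).as_matrix()[:,2]
w=(g-hub)@np.c_[D,l,a]; th=np.arctan2(-w[1],w[0]); e=-np.sin(th)*D-np.cos(th)*l; r=np.cos(th)*D-np.sin(th)*l; F=s['contact_force']
print(s['t'],'th',np.degrees(th).round(2),'rad',np.hypot(*w[:2]).round(2),'h',w[2].round(2),'Ft',(F@e).round(2),'Fr',(F@r).round(2),'Fa',(F@a).round(2),'open',s['opening'].round(1),s['finger_force'].round(1),'vel',np.abs(s['joint_vel']).max().round(3),'j',s['joints'].round(2))
E
python3 st.py; python3 plan.py -13.5 46.5 12 30 
```

```text
-13.5 -> 16.5 [{dx: 0.0005, dy: -0.0026, dz: 0.0003, twist: 0}, {dx: 0.0008, dy: -0.0051, dz: 0.0006, twist: 0}, {dx: 0.0011, dy: -0.0077, dz: 0.0008, twist: 0}, {dx: 0.0013, dy: -0.0103, dz: 0.0009, twist: 0}, {dx: 0.0014, dy: -0.013, dz: 0.0009, twist: 0}, {dx: 0.0014, dy: -0.0156, dz: 0.0009, twist: 0}, {dx: 0.0013, dy: -0.0182, dz: 0.0009, twist: 0}, {dx: 0.0011, dy: -0.0208, dz: 0.0007, twist: 0}, {dx: 0.0008, dy: -0.0234, dz: 0.0005, twist: 0}, {dx: 0.0004, dy: -0.026, dz: 0.0003, twist: 0}, {dx: -0.0001, dy: -0.0285, dz: -0.0001, twist: 0}, {dx: -0.0006, dy: -0.031, dz: -0.0005, twist: 0}]
16.5 -> 46.5 [{dx: -0.0007, dy: -0.0025, dz: -0.0005, twist: 0}, {dx: -0.0014, dy: -0.005, dz: -0.001, twist: 0}, {dx: -0.0022, dy: -0.0074, dz: -0.0016, twist: 0}, {dx: -0.0031, dy: -0.0097, dz: -0.0022, twist: 0}, {dx: -0.0041, dy: -0.0121, dz: -0.0029, twist: 0}, {dx: -0.0052, dy: -0.0143, dz: -0.0037, twist: 0}, {dx: -0.0064, dy: -0.0165, dz: -0.0045, twist: 0}, {dx: -0.0076, dy: -0.0187, dz: -0.0053, twist: 0}, {dx: -0.0089, dy: -0.0207, dz: -0.0063, twist: 0}, {dx: -0.0103, dy: -0.0227, dz: -0.0072, twist: 0}, {dx: -0.0118, dy: -0.0246, dz: -0.0082, twist: 0}, {dx: -0.0133, dy: -0.0265, dz: -0.0093, twist: 0}]Traceback (most recent call last):
  File "st.py", line 4, in <module>
    print(s['t'],'th',np.degrees(th).round(2),'rad',np.hypot(*w[:2]).round(2),'h',w[2].round(2),'Ft',(F@e).round(2),'Fr',(F@r).round(2),'Fa',(F@a).round(2),'open',s['opening'].round(1),s['finger_force'].round(1),'vel',np.abs(s['joint_vel']).max().round(3),'j',s['joints'].round(2))
                                                                                                                                                                   ^^^^^^^^^^^^^^^^^^
AttributeError: 'float' object has no attribute 'round'
```

drive_tool(motion=[{"dx": 0, "dy": 0, "dz": 0, "twist": 0}, {"dx": 0, "dy": 0, "dz": 0, "twist": 0}, {"dx": 0, "dy": 0, "dz": 0, "twist": 0}, {"dx": 0, "dy": 0, "dz": 0, "twist": 0}, {"dx": 0, "dy": 0, "dz": 0, "twist": 0}])

```text
t: 5.07
ee_pos: [546.1, -112.1, 318.7]
orientation: [0.266, -3.13, -0.0]
contact_force: [0.1, -0.3, -0.2]
opening: 19.4
finger_force: 25.0
```

```bash
sed -i "s/s\['opening'\].round(1),s\['finger_force'\].round(1)/round(float(s['opening']),1),round(float(s['finger_force']),1)/" st.py; python3 st.py
```

```text
5.0667 th -11.59 rad 59.6 h 42.1 Ft 0.28 Fr -0.02 Fa -0.23 open 19.4 25.0 vel 0.002 j [-0.23  0.39  0.46  1.93 -0.23  0.87  2.08]
```

drive_tool(motion=[{"dx": 0.0005, "dy": -0.0026, "dz": 0.0003, "twist": 0}, {"dx": 0.0008, "dy": -0.0051, "dz": 0.0006, "twist": 0}, {"dx": 0.0011, "dy": -0.0077, "dz": 0.0008, "twist": 0}, {"dx": 0.0013, "dy": -0.0103, "dz": 0.0009, "twist": 0}, {"dx": 0.0014, "dy": -0.013, "dz": 0.0009, "twist": 0}, {"dx": 0.0014, "dy": -0.0156, "dz": 0.0009, "twist": 0}, {"dx": 0.0013, "dy": -0.0182, "dz": 0.0009, "twist": 0}, {"dx": 0.0011, "dy": -0.0208, "dz": 0.0007, "twist": 0}, {"dx": 0.0008, "dy": -0.0234, "dz": 0.0005, "twist": 0}, {"dx": 0.0004, "dy": -0.026, "dz": 0.0003, "twist": 0}, {"dx": -0.0001, "dy": -0.0285, "dz": -0.0001, "twist": 0}, {"dx": -0.0006, "dy": -0.031, "dz": -0.0005, "twist": 0}])

```text
t: 6.07
ee_pos: [552.1, -142.9, 319.2]
orientation: [-0.266, 3.13, 0.0]
contact_force: [0.8, 3.6, 0.4]
opening: 19.0
finger_force: 25.0
```

```bash
python3 st.py; python3 plan.py 17 377 6 30
```

```text
6.0667 th 18.64 rad 60.61 h 42.07 Ft -2.83 Fr -2.34 Fa -0.49 open 19.0 25.0 vel 0.048 j [-0.18  0.41  0.46  1.9  -0.23  0.88  2.14]
17.0 -> 47.0 [{dx: -0.0014, dy: -0.0049, dz: -0.001, twist: 0}, {dx: -0.0032, dy: -0.0097, dz: -0.0022, twist: 0}, {dx: -0.0053, dy: -0.0143, dz: -0.0037, twist: 0}, {dx: -0.0077, dy: -0.0186, dz: -0.0054, twist: 0}, {dx: -0.0105, dy: -0.0226, dz: -0.0073, twist: 0}, {dx: -0.0135, dy: -0.0263, dz: -0.0094, twist: 0}]
47.0 -> 77.0 [{dx: -0.0033, dy: -0.0034, dz: -0.0023, twist: 0}, {dx: -0.0067, dy: -0.0064, dz: -0.0047, twist: 0}, {dx: -0.0104, dy: -0.0091, dz: -0.0073, twist: 0}, {dx: -0.0143, dy: -0.0114, dz: -0.01, twist: 0}, {dx: -0.0183, dy: -0.0132, dz: -0.0128, twist: 0}, {dx: -0.0225, dy: -0.0146, dz: -0.0157, twist: 0}]
77.0 -> 107.0 [{dx: -0.0042, dy: -0.001, dz: -0.003, twist: 0}, {dx: -0.0085, dy: -0.0015, dz: -0.0059, twist: 0}, {dx: -0.0128, dy: -0.0015, dz: -0.0089, twist: 0}, {dx: -0.017, dy: -0.0011, dz: -0.0119, twist: 0}, {dx: -0.0213, dy: -0.0002, dz: -0.0149, twist: 0}, {dx: -0.0254, dy: 0.0011, dz: -0.0178, twist: 0}]
107.0 -> 137.0
[... 2056 characters left out ...]
dy: -0.0128, dz: 0.013, twist: 0}, {dx: 0.0216, dy: -0.0164, dz: 0.0151, twist: 0}]
317.0 -> 347.0 [{dx: 0.0028, dy: -0.004, dz: 0.002, twist: 0}, {dx: 0.0053, dy: -0.0082, dz: 0.0037, twist: 0}, {dx: 0.0075, dy: -0.0127, dz: 0.0052, twist: 0}, {dx: 0.0093, dy: -0.0175, dz: 0.0065, twist: 0}, {dx: 0.0108, dy: -0.0224, dz: 0.0076, twist: 0}, {dx: 0.012, dy: -0.0274, dz: 0.0084, twist: 0}]
347.0 -> 377.0 [{dx: 0.0008, dy: -0.0051, dz: 0.0005, twist: 0}, {dx: 0.0012, dy: -0.0104, dz: 0.0008, twist: 0}, {dx: 0.0012, dy: -0.0156, dz: 0.0009, twist: 0}, {dx: 0.0009, dy: -0.0208, dz: 0.0006, twist: 0}, {dx: 0.0002, dy: -0.026, dz: 0.0001, twist: 0}, {dx: -0.0009, dy: -0.031, dz: -0.0006, twist: 0}]
```

drive_tool(motion=[{"dx": -0.0014, "dy": -0.0049, "dz": -0.001, "twist": 0}, {"dx": -0.0032, "dy": -0.0097, "dz": -0.0022, "twist": 0}, {"dx": -0.0053, "dy": -0.0143, "dz": -0.0037, "twist": 0}, {"dx": -0.0077, "dy": -0.0186, "dz": -0.0054, "twist": 0}, {"dx": -0.0105, "dy": -0.0226, "dz": -0.0073, "twist": 0}, {"dx": -0.0135, "dy": -0.0263, "dz": -0.0094, "twist": 0}])

```text
t: 6.57
ee_pos: [570.0, -166.7, 328.7]
orientation: [0.266, -3.13, -0.0]
contact_force: [1.7, 3.1, -0.1]
opening: 19.1
finger_force: 25.0
```

drive_tool(motion=[{"dx": -0.0033, "dy": -0.0034, "dz": -0.0023, "twist": 0}, {"dx": -0.0067, "dy": -0.0064, "dz": -0.0047, "twist": 0}, {"dx": -0.0104, "dy": -0.0091, "dz": -0.0073, "twist": 0}, {"dx": -0.0143, "dy": -0.0114, "dz": -0.01, "twist": 0}, {"dx": -0.0183, "dy": -0.0132, "dz": -0.0128, "twist": 0}, {"dx": -0.0225, "dy": -0.0146, "dz": -0.0157, "twist": 0}])

```text
t: 7.07
ee_pos: [594.5, -177.1, 344.3]
orientation: [0.266, -3.13, 0.0]
contact_force: [0.4, 3.7, -4.0]
opening: 19.3
finger_force: 25.0
```

drive_tool(motion=[{"dx": -0.0042, "dy": -0.001, "dz": -0.003, "twist": 0}, {"dx": -0.0085, "dy": -0.0015, "dz": -0.0059, "twist": 0}, {"dx": -0.0128, "dy": -0.0015, "dz": -0.0089, "twist": 0}, {"dx": -0.017, "dy": -0.0011, "dz": -0.0119, "twist": 0}, {"dx": -0.0213, "dy": -0.0002, "dz": -0.0149, "twist": 0}, {"dx": -0.0254, "dy": 0.0011, "dz": -0.0178, "twist": 0}])

```text
t: 7.57
ee_pos: [619.4, -171.7, 362.3]
orientation: [0.265, -3.13, 0.001]
contact_force: [1.2, 1.9, -5.3]
opening: 19.3
finger_force: 25.0
```

```bash
python3 st.py
```

```text
7.5667 th 106.5 rad 61.81 h 42.1 Ft -1.24 Fr -2.08 Fa -5.18 open 19.3 25.0 vel 0.127 j [-0.13  0.48  0.47  1.68 -0.25  1.04  2.16]
```

drive_tool(motion=[{"dx": -0.004, "dy": 0.0017, "dz": -0.0028, "twist": 0}, {"dx": -0.0079, "dy": 0.0039, "dz": -0.0056, "twist": 0}, {"dx": -0.0117, "dy": 0.0065, "dz": -0.0082, "twist": 0}, {"dx": -0.0152, "dy": 0.0095, "dz": -0.0107, "twist": 0}, {"dx": -0.0185, "dy": 0.0128, "dz": -0.013, "twist": 0}, {"dx": -0.0216, "dy": 0.0164, "dz": -0.0151, "twist": 0}])

```text
t: 8.07
ee_pos: [637.9, -151.7, 377.4]
orientation: [0.265, -3.13, 0.001]
contact_force: [2.1, -0.8, -5.4]
opening: 19.3
finger_force: 25.0
```

drive_tool(motion=[{"dx": -0.0028, "dy": 0.004, "dz": -0.002, "twist": 0}, {"dx": -0.0053, "dy": 0.0082, "dz": -0.0037, "twist": 0}, {"dx": -0.0075, "dy": 0.0127, "dz": -0.0052, "twist": 0}, {"dx": -0.0093, "dy": 0.0175, "dz": -0.0065, "twist": 0}, {"dx": -0.0108, "dy": 0.0224, "dz": -0.0076, "twist": 0}, {"dx": -0.012, "dy": 0.0274, "dz": -0.0084, "twist": 0}])

```text
t: 8.57
ee_pos: [644.9, -122.6, 385.8]
orientation: [-0.265, 3.13, -0.001]
contact_force: [2.1, -2.5, -6.2]
opening: 19.0
finger_force: 25.0
```

drive_tool(motion=[{"dx": -0.0008, "dy": 0.0051, "dz": -0.0005, "twist": 0}, {"dx": -0.0012, "dy": 0.0104, "dz": -0.0008, "twist": 0}, {"dx": -0.0012, "dy": 0.0156, "dz": -0.0009, "twist": 0}, {"dx": -0.0009, "dy": 0.0208, "dz": -0.0006, "twist": 0}, {"dx": -0.0002, "dy": 0.026, "dz": -0.0001, "twist": 0}, {"dx": 0.0009, "dy": 0.031, "dz": 0.0006, "twist": 0}])

```text
t: 9.07
ee_pos: [638.7, -92.3, 385.2]
orientation: [-0.265, 3.129, -0.001]
contact_force: [3.7, -3.6, -6.0]
opening: 19.0
finger_force: 25.0
```

```bash
python3 st.py
```

```text
9.0667 th -164.77 rad 59.54 h 42.22 Ft -3.79 Fr -2.01 Fa -6.68 open 19.0 25.0 vel 0.096 j [-0.25  0.46  0.47  1.65 -0.23  1.08  2.02]
```

drive_tool(motion=[{"dx": 0.0014, "dy": 0.0049, "dz": 0.001, "twist": 0}, {"dx": 0.0032, "dy": 0.0097, "dz": 0.0022, "twist": 0}, {"dx": 0.0053, "dy": 0.0143, "dz": 0.0037, "twist": 0}, {"dx": 0.0077, "dy": 0.0186, "dz": 0.0054, "twist": 0}, {"dx": 0.0105, "dy": 0.0226, "dz": 0.0073, "twist": 0}, {"dx": 0.0135, "dy": 0.0263, "dz": 0.0094, "twist": 0}])

```text
t: 9.57
ee_pos: [621.3, -69.1, 376.3]
orientation: [-0.265, 3.127, -0.003]
contact_force: [5.9, -4.7, -4.8]
opening: 19.6
finger_force: 25.0
```

drive_tool(motion=[{"dx": 0.0033, "dy": 0.0034, "dz": 0.0023, "twist": 0}, {"dx": 0.0067, "dy": 0.0064, "dz": 0.0047, "twist": 0}, {"dx": 0.0104, "dy": 0.0091, "dz": 0.0073, "twist": 0}, {"dx": 0.0143, "dy": 0.0114, "dz": 0.01, "twist": 0}, {"dx": 0.0183, "dy": 0.0132, "dz": 0.0128, "twist": 0}, {"dx": 0.0225, "dy": 0.0146, "dz": 0.0157, "twist": 0}])

```text
t: 10.07
ee_pos: [597.6, -58.2, 361.7]
orientation: [-0.265, 3.123, -0.002]
contact_force: [6.0, -3.7, -1.6]
opening: 19.1
finger_force: 25.0
```

drive_tool(motion=[{"dx": 0.0042, "dy": 0.001, "dz": 0.003, "twist": 0}, {"dx": 0.0085, "dy": 0.0015, "dz": 0.0059, "twist": 0}, {"dx": 0.0128, "dy": 0.0015, "dz": 0.0089, "twist": 0}, {"dx": 0.017, "dy": 0.0011, "dz": 0.0119, "twist": 0}, {"dx": 0.0213, "dy": 0.0002, "dz": 0.0149, "twist": 0}, {"dx": 0.0254, "dy": -0.0011, "dz": 0.0178, "twist": 0}])

```text
t: 10.57
ee_pos: [573.2, -62.2, 344.5]
orientation: [-0.267, 3.122, 0.002]
contact_force: [5.4, 0.4, 1.3]
opening: 19.1
finger_force: 25.0
```

drive_tool(motion=[{"dx": 0.004, "dy": -0.0017, "dz": 0.0028, "twist": 0}, {"dx": 0.0079, "dy": -0.0039, "dz": 0.0056, "twist": 0}, {"dx": 0.0117, "dy": -0.0065, "dz": 0.0082, "twist": 0}, {"dx": 0.0152, "dy": -0.0095, "dz": 0.0107, "twist": 0}, {"dx": 0.0185, "dy": -0.0128, "dz": 0.013, "twist": 0}, {"dx": 0.0216, "dy": -0.0164, "dz": 0.0151, "twist": 0}])

```text
t: 11.07
ee_pos: [553.3, -82.6, 327.5]
orientation: [-0.267, 3.128, 0.002]
contact_force: [5.1, 2.3, 2.1]
opening: 19.2
finger_force: 25.0
```

drive_tool(motion=[{"dx": 0.0028, "dy": -0.004, "dz": 0.002, "twist": 0}, {"dx": 0.0053, "dy": -0.0082, "dz": 0.0037, "twist": 0}, {"dx": 0.0075, "dy": -0.0127, "dz": 0.0052, "twist": 0}, {"dx": 0.0093, "dy": -0.0175, "dz": 0.0065, "twist": 0}, {"dx": 0.0108, "dy": -0.0224, "dz": 0.0076, "twist": 0}, {"dx": 0.012, "dy": -0.0274, "dz": 0.0084, "twist": 0}])

```text
t: 11.57
ee_pos: [545.8, -112.4, 318.6]
orientation: [-0.266, 3.13, 0.002]
contact_force: [3.8, 3.3, 3.3]
opening: 19.1
finger_force: 25.0
```

drive_tool(motion=[{"dx": 0.0008, "dy": -0.0051, "dz": 0.0005, "twist": 0}, {"dx": 0.0012, "dy": -0.0104, "dz": 0.0008, "twist": 0}, {"dx": 0.0012, "dy": -0.0156, "dz": 0.0009, "twist": 0}, {"dx": 0.0009, "dy": -0.0208, "dz": 0.0006, "twist": 0}, {"dx": 0.0002, "dy": -0.026, "dz": 0.0001, "twist": 0}, {"dx": -0.0009, "dy": -0.031, "dz": -0.0006, "twist": 0}])

```text
t: 12.07
ee_pos: [551.7, -142.1, 318.9]
orientation: [0.266, -3.129, -0.004]
contact_force: [3.0, 4.8, 3.1]
opening: 19.5
finger_force: 25.0
```

```bash
python3 st.py
```

```text
12.0667 th 17.34 rad 60.7 h 42.06 Ft -2.63 Fr -5.88 Fa 0.36 open 19.5 25.0 vel 0.099 j [-0.18  0.41  0.46  1.9  -0.24  0.89  2.14]
```

```bash
cat > fit.py <<'E'
from h import *
ccw=np.array([[552.1,-142.9,319.2,.8,3.6,.4],[570,-166.7,328.7,1.7,3.1,-.1],[594.5,-177.1,344.3,.4,3.7,-4],[619.4,-171.7,362.3,1.2,1.9,-5.3],[637.9,-151.7,377.4,2.1,-.8,-5.4],[644.9,-122.6,385.8,2.1,-2.5,-6.2],[638.7,-92.3,385.2,3.7,-3.6,-6],[621.3,-69.1,376.3,5.9,-4.7,-4.8],[597.6,-58.2,361.7,6,-3.7,-1.6],[573.2,-62.2,344.5,5.4,.4,1.3],[553.3,-82.6,327.5,5.1,2.3,2.1],[545.8,-112.4,318.6,3.8,3.3,3.3],[551.7,-142.1,318.9,3,4.8,3.1]])
cw=np.zeros((0,6))
try: cw=np.loadtxt('cw.txt',ndmin=2)
except OSError: pass
A=np.r_[ccw,cw]; sg=np.r_[np.ones(len(ccw)),-np.ones(len(cw))]
X=A[:,:3]; m=X.mean(0); v=np.linalg.svd(X-m)[2][2]; v*=np.sign(v[2]); print('n',v.round(3),np.degrees([np.arctan2(-v[1],-v[0]),np.arccos(v[2])]).round(2))
yaw=np.radians(9.75); D,l,a=frame(yaw); w=(X-m)@np.c_[D,l,a]
f=least_squares(lambda p:np.hypot(w[:,0]-p[0],w[:,1]-p[1])-p[2],[0,0,60]); p=f.x; print('c',p,'res',f.fun.round(1), 'h',w[:,2].round(1))
C=m+p[0]*D+p[1]*l
q=w[:,:2]-p[:2]; th=np.arctan2(-q[:,1],q[:,0]); F=A[:,3:]
e=-np.sin(th)[:,None]*D-np.cos(th)[:,None]*l; r=np.cos(th)[:,None]*D-np.sin(th)[:,None]*l
T=-(F*e).sum(1)  # force by tool along +e
Rd=(F*r).sum(1)
for B,n in [(np.c_[sg,np.cos(th),np.sin(th)],'drag+sin'),(np.c_[sg,np.cos(th),np.sin(th),D@e.T,],'')][:1]:
    k,_,_,_=np.linalg.lstsq(B,T,rcond=None)
    # hold force: T = drag + A sin(phi), phi=load angle from lowest = th - ths
    amp=np.hypot(k[1],k[2]); ths=np.degrees(np.arctan2(-k[1],k[2]))
    res=T-B@k; cov=np.linalg.inv(B.T@B)*res.var()*len(T)/(len(T)-3)
    print(n,k.round(2),'amp',amp.round(2),'exp 2-2.7; crank angle at bottom',ths.round(1),'sd deg',np.degrees(np.sqrt(cov[1,1])/amp).round(1))
for x in np.c_[np.degrees(th),T,B@k,Rd,(F@a)].round(1): print(x)
print('center TCP',C.round(1))
E
python3 fit.py
```

```text
n [-0.565 -0.104  0.818] [10.42 35.08]
c [-3.92591414  1.25708415 60.07708685] res [-0.1  0.  -0.   0.   0.   0.  -0.  -0.1  0.1  0.  -0.1  0.   0.1] h [-0.2 -0.2 -0.3 -0.2 -0.2 -0.1 -0.   0.3  0.6  0.7  0.  -0.1 -0.3]
drag+sin [ 3.23 -0.06 -1.88] amp 1.88 exp 2-2.7; crank angle at bottom 178.0 sd deg 6.5
[17.1  2.9  2.6 -2.3 -0.5]
[47.3  0.6  1.8 -3.2 -1.3]
[77.   2.2  1.4 -3.2 -3.9]
[107.1   1.2   1.5  -2.1  -5.2]
[137.2   1.9   2.   -0.3  -5.5]
[167.2   3.2   2.9  -1.5  -6. ]
[-163.     3.7    3.8   -2.1   -6.7]
[-133.7    4.9    4.6   -3.1   -6.8]
[-104.9    4.5    5.1   -3.6   -4.3]
[-75.9   4.9   5.   -1.8  -2. ]
[-43.9   4.9   4.5  -3.1  -1.4]
[-13.    3.8   3.6  -4.7   0.2]
[16.2  2.7  2.6 -5.9  0.4]
center TCP [ 595.3 -117.6  352.3]
```

```bash
sed -i 's/radians(9.75)/radians(10.0)/' plan.py; python3 plan.py 377 137 4 -20 | sed 's/, twist: 0//g'
```

```text
377.0 -> 357.0 [{dx: 0.0011, dy: 0.0051, dz: 0.0008}, {dx: 0.0018, dy: 0.0102, dz: 0.0012}, {dx: 0.0022, dy: 0.0154, dz: 0.0015}, {dx: 0.0022, dy: 0.0207, dz: 0.0015}]
357.0 -> 337.0 [{dx: -0.0004, dy: 0.0052, dz: -0.0003}, {dx: -0.0012, dy: 0.0104, dz: -0.0008}, {dx: -0.0023, dy: 0.0154, dz: -0.0016}, {dx: -0.0038, dy: 0.0203, dz: -0.0027}]
337.0 -> 317.0 [{dx: -0.0018, dy: 0.0047, dz: -0.0013}, {dx: -0.004, dy: 0.0092, dz: -0.0028}, {dx: -0.0065, dy: 0.0135, dz: -0.0046}, {dx: -0.0092, dy: 0.0175, dz: -0.0065}]
317.0 -> 297.0 [{dx: -0.003, dy: 0.0037, dz: -0.0021}, {dx: -0.0063, dy: 0.007, dz: -0.0045}, {dx: -0.0099, dy: 0.01, dz: -0.0069}, {dx: -0.0136, dy: 0.0126, dz: -0.0095}]
297.0 -> 277.0 [{dx: -0.0039, dy: 0.0022, dz: -0.0027}, {dx: -0.0079, dy: 0.0039, dz: -0.0056}, {dx: -0.0121, dy: 0.0053, dz: -0.0085}, {dx: -0.0163, dy: 0.0062, dz: -0.0114}]
277.0 -> 257.0 [{dx: -0.0043, dy: 0.0004, dz: -0.003}, {dx: -0.0086, dy: 0.0004, dz: -0.006}, {dx: -0.0128, dy: -0.0001, dz: -0.009}, {dx: -0.017, dy: -0.001, dz: -0.0119}]
257.0 -> 237.0 [{dx: -0.0041, dy: -0.0014, dz: -0.0029}, {dx
[... 299 characters left out ...]
7.0 -> 197.0 [{dx: -0.0024, dy: -0.0043, dz: -0.0017}, {dx: -0.0046, dy: -0.0089, dz: -0.0032}, {dx: -0.0064, dy: -0.0136, dz: -0.0044}, {dx: -0.0078, dy: -0.0185, dz: -0.0054}]
197.0 -> 177.0 [{dx: -0.0011, dy: -0.0051, dz: -0.0008}, {dx: -0.0018, dy: -0.0102, dz: -0.0012}, {dx: -0.0022, dy: -0.0154, dz: -0.0015}, {dx: -0.0022, dy: -0.0207, dz: -0.0015}]
177.0 -> 157.0 [{dx: 0.0004, dy: -0.0052, dz: 0.0003}, {dx: 0.0012, dy: -0.0104, dz: 0.0008}, {dx: 0.0023, dy: -0.0154, dz: 0.0016}, {dx: 0.0038, dy: -0.0203, dz: 0.0027}]
157.0 -> 137.0 [{dx: 0.0018, dy: -0.0047, dz: 0.0013}, {dx: 0.004, dy: -0.0092, dz: 0.0028}, {dx: 0.0065, dy: -0.0135, dz: 0.0046}, {dx: 0.0092, dy: -0.0175, dz: 0.0065}]
```

drive_tool(motion=[{"dx": 0.0011, "dy": 0.0051, "dz": 0.0008, "twist": 0}, {"dx": 0.0018, "dy": 0.0102, "dz": 0.0012, "twist": 0}, {"dx": 0.0022, "dy": 0.0154, "dz": 0.0015, "twist": 0}, {"dx": 0.0022, "dy": 0.0207, "dz": 0.0015, "twist": 0}])

```text
t: 12.4
ee_pos: [546.4, -124.3, 317.7]
orientation: [-0.263, 3.129, -0.005]
contact_force: [5.8, -1.7, -0.2]
opening: 19.4
finger_force: 25.0
```

drive_tool(motion=[{"dx": -0.0004, "dy": 0.0052, "dz": -0.0003, "twist": 0}, {"dx": -0.0012, "dy": 0.0104, "dz": -0.0008, "twist": 0}, {"dx": -0.0023, "dy": 0.0154, "dz": -0.0016, "twist": 0}, {"dx": -0.0038, "dy": 0.0203, "dz": -0.0027, "twist": 0}])

```text
t: 12.73
ee_pos: [546.3, -103.8, 320.0]
orientation: [-0.263, 3.13, -0.005]
contact_force: [6.3, -3.6, -3.1]
opening: 18.8
finger_force: 25.0
```

drive_tool(motion=[{"dx": -0.0018, "dy": 0.0047, "dz": -0.0013, "twist": 0}, {"dx": -0.004, "dy": 0.0092, "dz": -0.0028, "twist": 0}, {"dx": -0.0065, "dy": 0.0135, "dz": -0.0046, "twist": 0}, {"dx": -0.0092, "dy": 0.0175, "dz": -0.0065, "twist": 0}])

```text
t: 13.07
ee_pos: [552.1, -85.1, 326.0]
orientation: [0.263, -3.129, 0.005]
contact_force: [5.3, -2.7, -3.7]
opening: 19.3
finger_force: 25.0
```

drive_tool(motion=[{"dx": -0.003, "dy": 0.0037, "dz": -0.0021, "twist": 0}, {"dx": -0.0063, "dy": 0.007, "dz": -0.0045, "twist": 0}, {"dx": -0.0099, "dy": 0.01, "dz": -0.0069, "twist": 0}, {"dx": -0.0136, "dy": 0.0126, "dz": -0.0095, "twist": 0}])

```text
t: 13.4
ee_pos: [563.2, -69.8, 335.3]
orientation: [0.263, -3.127, 0.003]
contact_force: [3.3, -2.6, -4.5]
opening: 19.4
finger_force: 25.0
```

drive_tool(motion=[{"dx": -0.0039, "dy": 0.0022, "dz": -0.0027, "twist": 0}, {"dx": -0.0079, "dy": 0.0039, "dz": -0.0056, "twist": 0}, {"dx": -0.0121, "dy": 0.0053, "dz": -0.0085, "twist": 0}, {"dx": -0.0163, "dy": 0.0062, "dz": -0.0114, "twist": 0}])

```text
t: 13.73
ee_pos: [579.1, -59.8, 347.8]
orientation: [0.265, -3.13, 0.001]
contact_force: [3.8, -4.0, -5.1]
opening: 19.2
finger_force: 25.0
```

drive_tool(motion=[{"dx": -0.0043, "dy": 0.0004, "dz": -0.003, "twist": 0}, {"dx": -0.0086, "dy": 0.0004, "dz": -0.006, "twist": 0}, {"dx": -0.0128, "dy": -0.0001, "dz": -0.009, "twist": 0}, {"dx": -0.017, "dy": -0.001, "dz": -0.0119, "twist": 0}])

```text
t: 14.07
ee_pos: [596.0, -57.9, 359.6]
orientation: [0.266, -3.129, 0.0]
contact_force: [2.6, -4.7, -5.7]
opening: 18.9
finger_force: 25.0
```

drive_tool(motion=[{"dx": -0.0041, "dy": -0.0014, "dz": -0.0029, "twist": 0}, {"dx": -0.0082, "dy": -0.0032, "dz": -0.0057, "twist": 0}, {"dx": -0.012, "dy": -0.0054, "dz": -0.0084, "twist": 0}, {"dx": -0.0157, "dy": -0.0081, "dz": -0.011, "twist": 0}])

```text
t: 14.4
ee_pos: [612.7, -63.0, 370.5]
orientation: [0.266, -3.128, -0.001]
contact_force: [1.0, -2.2, -6.2]
opening: 19.3
finger_force: 25.0
```

drive_tool(motion=[{"dx": -0.0035, "dy": -0.003, "dz": -0.0024, "twist": 0}, {"dx": -0.0068, "dy": -0.0064, "dz": -0.0047, "twist": 0}, {"dx": -0.0098, "dy": -0.0101, "dz": -0.0068, "twist": 0}, {"dx": -0.0125, "dy": -0.0142, "dz": -0.0087, "twist": 0}])

```text
t: 14.73
ee_pos: [627.5, -74.7, 379.4]
orientation: [0.266, -3.129, -0.002]
contact_force: [-1.0, -1.9, -5.9]
opening: 19.3
finger_force: 25.0
```

drive_tool(motion=[{"dx": -0.0024, "dy": -0.0043, "dz": -0.0017, "twist": 0}, {"dx": -0.0046, "dy": -0.0089, "dz": -0.0032, "twist": 0}, {"dx": -0.0064, "dy": -0.0136, "dz": -0.0044, "twist": 0}, {"dx": -0.0078, "dy": -0.0185, "dz": -0.0054, "twist": 0}])

```text
t: 15.07
ee_pos: [638.5, -91.6, 385.0]
orientation: [0.267, -3.13, -0.002]
contact_force: [-1.2, 1.3, -4.0]
opening: 19.0
finger_force: 25.0
```

drive_tool(motion=[{"dx": -0.0011, "dy": -0.0051, "dz": -0.0008, "twist": 0}, {"dx": -0.0018, "dy": -0.0102, "dz": -0.0012, "twist": 0}, {"dx": -0.0022, "dy": -0.0154, "dz": -0.0015, "twist": 0}, {"dx": -0.0022, "dy": -0.0207, "dz": -0.0015, "twist": 0}])

```text
t: 15.4
ee_pos: [644.2, -111.7, 386.6]
orientation: [-0.267, 3.13, 0.002]
contact_force: [-0.9, 3.3, -2.8]
opening: 19.3
finger_force: 25.0
```

drive_tool(motion=[{"dx": 0.0004, "dy": -0.0052, "dz": 0.0003, "twist": 0}, {"dx": 0.0012, "dy": -0.0104, "dz": 0.0008, "twist": 0}, {"dx": 0.0023, "dy": -0.0154, "dz": 0.0016, "twist": 0}, {"dx": 0.0038, "dy": -0.0203, "dz": 0.0027, "twist": 0}])

```text
t: 15.73
ee_pos: [643.9, -132.6, 384.0]
orientation: [-0.267, 3.129, 0.001]
contact_force: [-0.2, 5.0, -0.4]
opening: 19.1
finger_force: 25.0
```

drive_tool(motion=[{"dx": 0.0018, "dy": -0.0047, "dz": 0.0013, "twist": 0}, {"dx": 0.004, "dy": -0.0092, "dz": 0.0028, "twist": 0}, {"dx": 0.0065, "dy": -0.0135, "dz": 0.0046, "twist": 0}, {"dx": 0.0092, "dy": -0.0175, "dz": 0.0065, "twist": 0}])

```text
t: 16.07
ee_pos: [637.7, -151.6, 377.4]
orientation: [-0.266, 3.128, 0.0]
contact_force: [0.3, 5.4, 0.6]
opening: 19.0
finger_force: 25.0
```

```bash
python3 st.py; python3 plan.py 137 17 4 -20 | sed 's/, twist: 0//g'
```

```text
16.0667 th 135.89 rad 61.2 h 42.17 Ft 4.7 Fr -2.66 Fa -0.19 open 19.0 25.0 vel 0.096 j [-0.16  0.49  0.47  1.64 -0.24  1.08  2.12]
137.0 -> 117.0 [{dx: 0.003, dy: -0.0037, dz: 0.0021}, {dx: 0.0063, dy: -0.007, dz: 0.0045}, {dx: 0.0099, dy: -0.01, dz: 0.0069}, {dx: 0.0136, dy: -0.0126, dz: 0.0095}]
117.0 -> 97.0 [{dx: 0.0039, dy: -0.0022, dz: 0.0027}, {dx: 0.0079, dy: -0.0039, dz: 0.0056}, {dx: 0.0121, dy: -0.0053, dz: 0.0085}, {dx: 0.0163, dy: -0.0062, dz: 0.0114}]
97.0 -> 77.0 [{dx: 0.0043, dy: -0.0004, dz: 0.003}, {dx: 0.0086, dy: -0.0004, dz: 0.006}, {dx: 0.0128, dy: 0.0001, dz: 0.009}, {dx: 0.017, dy: 0.001, dz: 0.0119}]
77.0 -> 57.0 [{dx: 0.0041, dy: 0.0014, dz: 0.0029}, {dx: 0.0082, dy: 0.0032, dz: 0.0057}, {dx: 0.012, dy: 0.0054, dz: 0.0084}, {dx: 0.0157, dy: 0.0081, dz: 0.011}]
57.0 -> 37.0 [{dx: 0.0035, dy: 0.003, dz: 0.0024}, {dx: 0.0068, dy: 0.0064, dz: 0.0047}, {dx: 0.0098, dy: 0.0101, dz: 0.0068}, {dx: 0.0125, dy: 0.0142, dz: 0.0087}]
37.0 -> 17.0 [{dx: 0.0024, dy: 0.0043, dz: 0.0017}, {dx: 0.0046, dy: 0.0089, dz: 0.0032}, {dx: 0.0064, dy: 0.0136, dz: 0.0044}, {dx: 0.0078, dy: 0.0185, dz: 0.0054}]
```

```bash
cat > cw.txt <<'E'
546.4 -124.3 317.7 5.8 -1.7 -0.2
546.3 -103.8 320.0 6.3 -3.6 -3.1
552.1 -85.1 326.0 5.3 -2.7 -3.7
563.2 -69.8 335.3 3.3 -2.6 -4.5
579.1 -59.8 347.8 3.8 -4.0 -5.1
596.0 -57.9 359.6 2.6 -4.7 -5.7
612.7 -63.0 370.5 1.0 -2.2 -6.2
627.5 -74.7 379.4 -1.0 -1.9 -5.9
638.5 -91.6 385.0 -1.2 1.3 -4.0
644.2 -111.7 386.6 -0.9 3.3 -2.8
643.9 -132.6 384.0 -0.2 5.0 -0.4
637.7 -151.6 377.4 0.3 5.4 0.6
E
python3 fit.py
```

```text
n [-0.566 -0.1    0.819] [10.02 35.05]
c [  2.42508867 -10.25188052  60.07991731] res [-0.1 -0.   0.   0.1  0.1  0.   0.  -0.1  0.1 -0.  -0.1 -0.   0.   0.1
  0.1 -0.  -0.1  0.1  0.   0.   0.   0.  -0.  -0.1 -0.1] h [-0.1 -0.2 -0.2 -0.1 -0.1 -0.   0.   0.3  0.7  0.8  0.1 -0.  -0.2  0.
 -0.  -0.2 -0.3 -0.1 -0.1 -0.1 -0.1 -0.1 -0.   0.  -0. ]
drag+sin [ 3.2  -0.03 -2.07] amp 2.07 exp 2-2.7; crank angle at bottom 179.0 sd deg 3.9
[17.1  2.9  2.6 -2.3 -0.5]
[47.3  0.6  1.7 -3.2 -1.3]
[77.1  2.2  1.2 -3.2 -3.9]
[107.2   1.2   1.2  -2.1  -5.2]
[137.2   1.9   1.8  -0.3  -5.5]
[167.1   3.2   2.8  -1.5  -6. ]
[-163.     3.7    3.8   -2.1   -6.7]
[-133.8    4.9    4.7   -3.1   -6.8]
[-105.     4.5    5.2   -3.6   -4.3]
[-76.    4.9   5.2  -1.8  -2. ]
[-43.9   4.9   4.6  -3.1  -1.4]
[-12.9   3.8   3.6  -4.7   0.2]
[16.3  2.7  2.6 -5.9  0.4]
[-1.5 -2.5 -3.2 -4.4 -3.3]
[-21.3  -3.3  -2.5  -4.3  -5.8]
[-40.9  -1.5  -1.9  -3.7  -5.8]
[-61.1  -1.8  -1.4  -2.6  -5.3]
[-82.7  -1.   -1.2  -4.5  -5.9]
[-102.6   -0.7   -1.2   -5.3   -5.7]
[-122.3   -1.3   -1.4   -3.6   -5.4]
[-142.3   -1.4   -1.9   -4.6   -4.1]
[-162.3   -2.4   -2.5   -2.5   -2.7]
[177.6  -3.3  -3.3  -2.   -2.1]
[157.4  -4.7  -4.   -1.6  -0.7]
[137.2  -4.8  -4.6  -2.6  -0.2]
center TCP [ 595.3 -117.5  352.2]
```

The drag (3.2 N) and load (2.1 N) fit what was expected, and the phase is 179° ± 4°. I'll finish the clockwise half and sample again on the way back to tighten it.

drive_tool(motion=[{"dx": 0.003, "dy": -0.0037, "dz": 0.0021, "twist": 0}, {"dx": 0.0063, "dy": -0.007, "dz": 0.0045, "twist": 0}, {"dx": 0.0099, "dy": -0.01, "dz": 0.0069, "twist": 0}, {"dx": 0.0136, "dy": -0.0126, "dz": 0.0095, "twist": 0}])

```text
t: 16.4
ee_pos: [626.3, -166.4, 367.8]
orientation: [-0.266, 3.128, -0.001]
contact_force: [2.5, 4.6, 1.6]
opening: 19.1
finger_force: 25.0
```

drive_tool(motion=[{"dx": 0.0039, "dy": -0.0022, "dz": 0.0027, "twist": 0}, {"dx": 0.0079, "dy": -0.0039, "dz": 0.0056, "twist": 0}, {"dx": 0.0121, "dy": -0.0053, "dz": 0.0085, "twist": 0}, {"dx": 0.0163, "dy": -0.0062, "dz": 0.0114, "twist": 0}])

```text
t: 16.73
ee_pos: [611.5, -175.1, 356.7]
orientation: [-0.266, 3.127, -0.001]
contact_force: [3.4, 4.7, 2.2]
opening: 19.2
finger_force: 25.0
```

drive_tool(motion=[{"dx": 0.0043, "dy": -0.0004, "dz": 0.003, "twist": 0}, {"dx": 0.0086, "dy": -0.0004, "dz": 0.006, "twist": 0}, {"dx": 0.0128, "dy": 0.0001, "dz": 0.009, "twist": 0}, {"dx": 0.017, "dy": 0.001, "dz": 0.0119, "twist": 0}])

```text
t: 17.07
ee_pos: [595.0, -177.1, 345.3]
orientation: [-0.266, 3.125, -0.002]
contact_force: [4.5, 3.7, 3.0]
opening: 19.1
finger_force: 25.0
```

drive_tool(motion=[{"dx": 0.0041, "dy": 0.0014, "dz": 0.0029, "twist": 0}, {"dx": 0.0082, "dy": 0.0032, "dz": 0.0057, "twist": 0}, {"dx": 0.012, "dy": 0.0054, "dz": 0.0084, "twist": 0}, {"dx": 0.0157, "dy": 0.0081, "dz": 0.011, "twist": 0}])

```text
t: 17.4
ee_pos: [578.6, -172.4, 334.7]
orientation: [-0.265, 3.124, -0.005]
contact_force: [6.4, 2.4, 2.7]
opening: 19.1
finger_force: 25.0
```

drive_tool(motion=[{"dx": 0.0035, "dy": 0.003, "dz": 0.0024, "twist": 0}, {"dx": 0.0068, "dy": 0.0064, "dz": 0.0047, "twist": 0}, {"dx": 0.0098, "dy": 0.0101, "dz": 0.0068, "twist": 0}, {"dx": 0.0125, "dy": 0.0142, "dz": 0.0087, "twist": 0}])

```text
t: 17.73
ee_pos: [563.9, -161.5, 325.9]
orientation: [-0.264, 3.123, -0.009]
contact_force: [6.4, 0.7, -0.0]
opening: 19.4
finger_force: 25.0
```

drive_tool(motion=[{"dx": 0.0024, "dy": 0.0043, "dz": 0.0017, "twist": 0}, {"dx": 0.0046, "dy": 0.0089, "dz": 0.0032, "twist": 0}, {"dx": 0.0064, "dy": 0.0136, "dz": 0.0044, "twist": 0}, {"dx": 0.0078, "dy": 0.0185, "dz": 0.0054, "twist": 0}])

```text
t: 18.07
ee_pos: [552.6, -145.3, 320.0]
orientation: [-0.263, 3.125, -0.01]
contact_force: [5.8, -3.3, -2.6]
opening: 19.4
finger_force: 25.0
```

```bash
python3 st.py; python3 plan.py 17 177 4 20 | sed 's/, twist: 0//g'
```

```text
18.0667 th 21.92 rad 60.71 h 42.2 Ft 4.97 Fr -0.96 Fa -5.11 open 19.4 25.0 vel 0.101 j [-0.18  0.41  0.47  1.9  -0.23  0.88  2.14]
17.0 -> 37.0 [{dx: -0.0014, dy: -0.0049, dz: -0.001}, {dx: -0.0032, dy: -0.0097, dz: -0.0022}, {dx: -0.0054, dy: -0.0142, dz: -0.0037}, {dx: -0.0078, dy: -0.0185, dz: -0.0054}]
37.0 -> 57.0 [{dx: -0.0027, dy: -0.004, dz: -0.0019}, {dx: -0.0058, dy: -0.0078, dz: -0.004}, {dx: -0.009, dy: -0.0111, dz: -0.0063}, {dx: -0.0125, dy: -0.0142, dz: -0.0087}]
57.0 -> 77.0 [{dx: -0.0037, dy: -0.0026, dz: -0.0026}, {dx: -0.0076, dy: -0.0049, dz: -0.0053}, {dx: -0.0116, dy: -0.0067, dz: -0.0081}, {dx: -0.0157, dy: -0.0081, dz: -0.011}]
77.0 -> 97.0 [{dx: -0.0042, dy: -0.0009, dz: -0.003}, {dx: -0.0085, dy: -0.0014, dz: -0.0059}, {dx: -0.0128, dy: -0.0015, dz: -0.0089}, {dx: -0.017, dy: -0.001, dz: -0.0119}]
97.0 -> 117.0 [{dx: -0.0042, dy: 0.0009, dz: -0.003}, {dx: -0.0084, dy: 0.0022, dz: -0.0059}, {dx: -0.0124, dy: 0.004, dz: -0.0087}, {dx: -0.0163, dy: 0.0062, dz: -0.0114}]
117.0 -> 137.0 [{dx: -0.0037, dy: 0.0026, dz: -0.0026}, {dx: -0.0072, dy: 0.0056, dz: -0.0051}, {dx: -0.0105, dy: 0.0089, dz: -0.0074}, {dx: -0.0136, dy: 0.0126, dz: -0.0095}]
137.0 -> 157.0 [{dx: -0.0028, dy: 0.004, dz: -0.002}, {dx: -0.0052, dy: 0.0083, dz: -0.0037}, {dx: -0.0074, dy: 0.0128, dz: -0.0052}, {dx: -0.0092, dy: 0.0175, dz: -0.0065}]
157.0 -> 177.0 [{dx: -0.0015, dy: 0.0049, dz: -0.0011}, {dx: -0.0026, dy: 0.01, dz: -0.0019}, {dx: -0.0034, dy: 0.0151, dz: -0.0024}, {dx: -0.0038, dy: 0.0203, dz: -0.0027}]
```

drive_tool(motion=[{"dx": -0.0014, "dy": -0.0049, "dz": -0.001, "twist": 0}, {"dx": -0.0032, "dy": -0.0097, "dz": -0.0022, "twist": 0}, {"dx": -0.0054, "dy": -0.0142, "dz": -0.0037, "twist": 0}, {"dx": -0.0078, "dy": -0.0185, "dz": -0.0054, "twist": 0}])

```text
t: 18.4
ee_pos: [562.8, -160.0, 324.6]
orientation: [-0.266, 3.13, 0.0]
contact_force: [2.2, 5.8, 0.4]
opening: 19.3
finger_force: 25.0
```

drive_tool(motion=[{"dx": -0.0027, "dy": -0.004, "dz": -0.0019, "twist": 0}, {"dx": -0.0058, "dy": -0.0078, "dz": -0.004, "twist": 0}, {"dx": -0.009, "dy": -0.0111, "dz": -0.0063, "twist": 0}, {"dx": -0.0125, "dy": -0.0142, "dz": -0.0087, "twist": 0}])

```text
t: 18.73
ee_pos: [577.2, -171.6, 333.0]
orientation: [0.266, -3.129, -0.002]
contact_force: [2.0, 5.3, -0.6]
opening: 18.9
finger_force: 25.0
```

drive_tool(motion=[{"dx": -0.0037, "dy": -0.0026, "dz": -0.0026, "twist": 0}, {"dx": -0.0076, "dy": -0.0049, "dz": -0.0053, "twist": 0}, {"dx": -0.0116, "dy": -0.0067, "dz": -0.0081, "twist": 0}, {"dx": -0.0157, "dy": -0.0081, "dz": -0.011, "twist": 0}])

```text
t: 19.07
ee_pos: [594.2, -177.1, 344.0]
orientation: [0.265, -3.129, -0.0]
contact_force: [1.3, 5.3, -2.8]
opening: 19.3
finger_force: 25.0
```

drive_tool(motion=[{"dx": -0.0042, "dy": -0.0009, "dz": -0.003, "twist": 0}, {"dx": -0.0085, "dy": -0.0014, "dz": -0.0059, "twist": 0}, {"dx": -0.0128, "dy": -0.0015, "dz": -0.0089, "twist": 0}, {"dx": -0.017, "dy": -0.001, "dz": -0.0119, "twist": 0}])

```text
t: 19.4
ee_pos: [611.4, -175.3, 356.2]
orientation: [0.265, -3.13, 0.001]
contact_force: [2.3, 2.2, -4.1]
opening: 19.0
finger_force: 25.0
```

drive_tool(motion=[{"dx": -0.0042, "dy": 0.0009, "dz": -0.003, "twist": 0}, {"dx": -0.0084, "dy": 0.0022, "dz": -0.0059, "twist": 0}, {"dx": -0.0124, "dy": 0.004, "dz": -0.0087, "twist": 0}, {"dx": -0.0163, "dy": 0.0062, "dz": -0.0114, "twist": 0}])

```text
t: 19.73
ee_pos: [626.5, -166.3, 367.8]
orientation: [-0.265, 3.13, -0.002]
contact_force: [0.6, -0.2, -5.5]
opening: 19.3
finger_force: 25.0
```

drive_tool(motion=[{"dx": -0.0037, "dy": 0.0026, "dz": -0.0026, "twist": 0}, {"dx": -0.0072, "dy": 0.0056, "dz": -0.0051, "twist": 0}, {"dx": -0.0105, "dy": 0.0089, "dz": -0.0074, "twist": 0}, {"dx": -0.0136, "dy": 0.0126, "dz": -0.0095, "twist": 0}])

```text
t: 20.07
ee_pos: [637.8, -151.5, 377.4]
orientation: [-0.265, 3.13, -0.002]
contact_force: [2.7, -1.5, -5.2]
opening: 19.1
finger_force: 25.0
```

drive_tool(motion=[{"dx": -0.0028, "dy": 0.004, "dz": -0.002, "twist": 0}, {"dx": -0.0052, "dy": 0.0083, "dz": -0.0037, "twist": 0}, {"dx": -0.0074, "dy": 0.0128, "dz": -0.0052, "twist": 0}, {"dx": -0.0092, "dy": 0.0175, "dz": -0.0065, "twist": 0}])

```text
t: 20.4
ee_pos: [643.9, -132.5, 384.0]
orientation: [-0.265, 3.129, -0.001]
contact_force: [3.2, -1.9, -5.8]
opening: 19.5
finger_force: 25.0
```

drive_tool(motion=[{"dx": -0.0015, "dy": 0.0049, "dz": -0.0011, "twist": 0}, {"dx": -0.0026, "dy": 0.01, "dz": -0.0019, "twist": 0}, {"dx": -0.0034, "dy": 0.0151, "dz": -0.0024, "twist": 0}, {"dx": -0.0038, "dy": 0.0203, "dz": -0.0027, "twist": 0}])

```text
t: 20.73
ee_pos: [644.1, -111.7, 386.6]
orientation: [-0.266, 3.129, -0.001]
contact_force: [4.1, -1.5, -6.2]
opening: 18.9
finger_force: 25.0
```

```bash
cat >> cw.txt <<'E'
626.3 -166.4 367.8 2.5 4.6 1.6
611.5 -175.1 356.7 3.4 4.7 2.2
595.0 -177.1 345.3 4.5 3.7 3.0
578.6 -172.4 334.7 6.4 2.4 2.7
563.9 -161.5 325.9 6.4 0.7 0
552.6 -145.3 320.0 5.8 -3.3 -2.6
E
cat > ccw2.txt <<'E'
562.8 -160.0 324.6 2.2 5.8 0.4
577.2 -171.6 333.0 2.0 5.3 -0.6
594.2 -177.1 344.0 1.3 5.3 -2.8
611.4 -175.3 356.2 2.3 2.2 -4.1
626.5 -166.3 367.8 0.6 -0.2 -5.5
637.8 -151.5 377.4 2.7 -1.5 -5.2
643.9 -132.5 384.0 3.2 -1.9 -5.8
644.1 -111.7 386.6 4.1 -1.5 -6.2
E
sed -i "s/^cw=np.zeros/ccw=np.r_[ccw,np.loadtxt('ccw2.txt')]\ncw=np.zeros/; s/radians(9.75)/radians(10.0)/" fit.py; python3 fit.py; python3 st.py
```

```text
n [-0.565 -0.098  0.819] [ 9.88 34.99]
c [ 1.22244333  8.96985262 60.06976506] res [-0.1 -0.   0.   0.1  0.1  0.1  0.  -0.   0.1 -0.  -0.2 -0.1  0.   0.1
  0.1  0.1  0.1 -0.1 -0.1 -0.1 -0.   0.1  0.1 -0.1 -0.1  0.   0.   0.
  0.   0.1  0.  -0.  -0.1 -0.1 -0.1 -0.1 -0.1 -0.   0.2] h [-0.1 -0.1 -0.1  0.  -0.1 -0.  -0.   0.2  0.5  0.6 -0.  -0.1 -0.2 -0.1
 -0.2 -0.2 -0.1 -0.  -0.   0.  -0.  -0.  -0.1 -0.3 -0.5 -0.2 -0.3 -0.3
 -0.2 -0.2 -0.1  0.1  0.   0.1  0.2  0.4  0.5  0.5  0.5]
drag+sin [ 3.2  -0.05 -2.07] amp 2.07 exp 2-2.7; crank angle at bottom 178.6 sd deg 3.6
[17.   2.9  2.5 -2.3 -0.5]
[47.2  0.6  1.6 -3.2 -1.4]
[76.9  2.2  1.2 -3.2 -3.9]
[107.    1.2   1.2  -2.1  -5.2]
[137.    1.9   1.8  -0.3  -5.5]
[166.9   3.3   2.8  -1.5  -6. ]
[-163.3    3.7    3.8   -2.1   -6.6]
[-134.     4.9    4.7   -3.1   -6.8]
[-105.2    4.5    5.2   -3.6   -4.3]
[-76.2   4.9   5.2  -1.8  -2. ]
[-44.1   4.9   4.6  -3.1  -1.4]
[-13.1   3.8   3.6  -4.7   0.2]
[16.1  2.7  2.6 -5.9  0.4]
[37.   2.6  1.9 -5.5 -1.5]
[56.4  1.   1.4 -5.2 -2.1]
[76.5  1.   1.2 -4.9 -3.6]
[96.8 -0.   1.1 -1.8 -4.9]
[117.    2.5   1.4  -1.   -4.8]
[137.1   2.1   1.8   0.6  -5.6]
[157.3   2.6   2.4   0.   -6.4]
[177.4   2.2   3.2  -0.4  -7.2]
[-1.7 -2.5 -3.2 -4.4 -3.3]
[-21.5  -3.3  -2.5  -4.3  -5.7]
[-41.1  -1.5  -1.9  -3.7  -5.8]
[-61.3  -1.8  -1.4  -2.6  -5.3]
[-83.   -1.   -1.1  -4.5  -5.9]
[-102.8   -0.7   -1.2   -5.4   -5.7]
[-122.5   -1.3   -1.4   -3.6   -5.4]
[-142.5   -1.4   -1.9   -4.6   -4.1]
[-162.6   -2.3   -2.5   -2.5   -2.7]
[177.4  -3.3  -3.2  -2.   -2.1]
[157.2  -4.7  -4.   -1.6  -0.7]
[137.   -4.8  -4.6  -2.6  -0.2]
[116.8  -5.1  -5.   -2.   -0.6]
[97.2 -5.1 -5.2 -3.4 -0.6]
[77.8 -5.1 -5.2 -4.  -0.5]
[58.6 -5.4 -5.  -4.7 -1.6]
[39.1 -3.6 -4.5 -3.8 -3.7]
[19.3 -4.9 -3.9 -1.2 -5.1]
center TCP [ 595.2 -117.5  352.2]
20.7333 th 175.74 rad 60.07 h 42.22 Ft -2.23 Fr -0.31 Fa -7.18 open 18.9 25.0 vel 0.101 j [-0.22  0.47  0.47  1.63 -0.23  1.09  2.05]
```

drive_tool(motion=[{"dx": 0.0, "dy": 0.001, "dz": 0.0, "twist": 0}, {"dx": 0.0, "dy": 0.001, "dz": 0.0, "twist": 0}, {"dx": 0.0, "dy": 0.001, "dz": 0.0, "twist": 0}, {"dx": 0.0, "dy": 0.001, "dz": 0.0, "twist": 0}, {"dx": 0.0, "dy": 0.001, "dz": 0.0, "twist": 0}, {"dx": 0.0, "dy": 0.001, "dz": 0.0, "twist": 0}, {"dx": 0.0, "dy": 0.001, "dz": 0.0, "twist": 0}, {"dx": 0.0, "dy": 0.001, "dz": 0.0, "twist": 0}, {"dx": 0.0, "dy": 0.001, "dz": 0.0, "twist": 0}, {"dx": 0.0, "dy": 0.001, "dz": 0.0, "twist": 0}])

```text
t: 21.57
ee_pos: [643.9, -110.6, 386.6]
orientation: [-0.266, 3.13, 0.001]
contact_force: [4.0, 3.4, -0.3]
opening: 19.3
finger_force: 25.0
```

```bash
sed -i "s/hub=np.array.*; yaw/hub=np.array([595.2,-117.5,352.2-164])-41*frame(np.radians(10.0))[2]; yaw/" plan.py; python3 st.py; python3 - <<'E'
from h import *
im,d=camera('scene'); cv2.imwrite('pics/end.png',cv2.resize(im[100:300,180:480,::-1],(780,520)))
E
python3 st.py
```

```text
21.5667 th 178.53 rad 60.15 h 40.88 Ft 2.75 Fr 3.47 Fa -2.85 open 19.3 25.0 vel 0.003 j [-0.22  0.47  0.47  1.63 -0.23  1.09  2.05]
21.6167 th 178.42 rad 60.15 h 40.87 Ft 3.36 Fr 3.5 Fa -2.42 open 19.0 25.0 vel 0.003 j [-0.22  0.47  0.47  1.63 -0.23  1.09  2.05]
```

View pics/end.png

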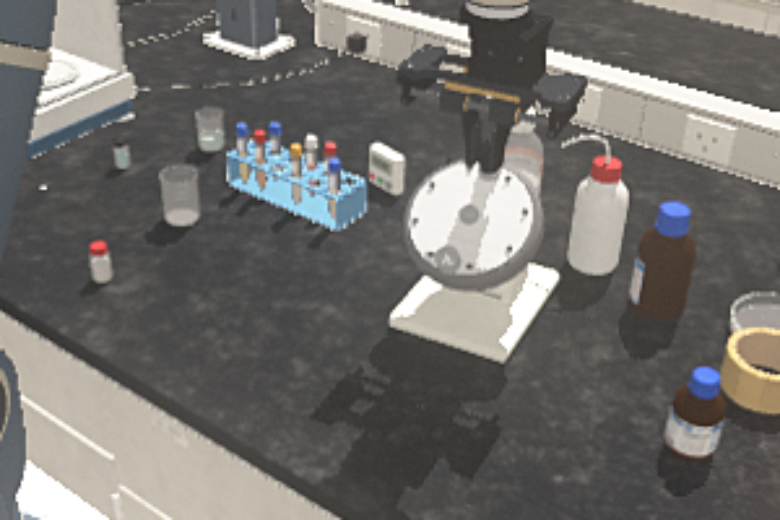

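The final picture shows the gripper holding the crank at the top (485,150), the counterpoise at the bottom (447,262), and the beaker, amber bottle and vial standing where they were. The drum is still, so I hand in.

```bash
python3 -c "
from rig import order
print(order.sign_off())"
```

```text
the job is handed in; nothing more can be done
None
```

I turned the drum a full turn each way, found the heavy side almost opposite the crank (crank at about 178.5° ± 4° when the load is lowest), and handed in at about 21.6 s, holding it still there with the crank gripped and the beaker, amber bottle and vial untouched.

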